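Close a sprung bonding jig over its locating pin

ROBOT

A 6-joint arm with a two-finger parallel gripper is mounted at the origin on a cart in front of the work surface, level with it; the furniture and walls round the work are solid. World frame = base frame: x ahead of the robot, y to its left, z up, the work surface at z = 0. Lengths are in m, angles in rad, forces in N, time in s.
With the tool pointing down it reaches from about 0.35 to 0.975 m from the base axis. Payload 7.1 kg.
Tool frame: the origin (TCP) lies between the finger pads, 19 mm behind the fingertips; this is the grasp point; z points along the fingers, y is the line along which they close (so a half turn about z gives the same grasp; the last joint's range is limited). The gripper opens to 88 mm and grips with 3 to 60 N. Pads are 20 mm wide; open, the fingers measure 115 mm over their backs; the gripper's body (75 mm by 178 mm) begins 61 mm behind the grasp point.
Start: joints at [-0.019, 0.423, 1.63, -0, 1.089, -0.019], TCP at [0.625, 0, 0.241] pointing down, gripper open.
Joint ranges: [-3, 3], [-0.9, 2.11], [0.09, 2.58], [-1.31, 4.45], [0.11, 2.69], [-2.54, 2.54]. Speed limits (rad/s): [2.39, 2.39, 3.01, 3.14, 3.14, 3.14].

INTERFACE

Orientations are given as a unit quaternion [w, x, y, z].
In Python, from station import move_pose, movel, movej, command_gripper, wait, inverse_kinematics, read_camera, camera_info, MotionError, job_done, get_time, get_joint_pos, get_qvel, get_effort, get_tcp_pos, get_ee_rot, get_ft_force, get_ft_torque, get_grip_width, get_finger_force gives the robot as it stands. Calls block until the motion is done:
- move_pose(position, orientation): joint-space move of the TCP to a pose.
- movel(position, frame=None, v=0.15, until_force=None): straight line of the TCP; frame=None keeps the orientation; v is the mean speed in m/s. With until_force (N) it stops when the force on the tool has changed by that much, and returns True; else False.
- movej(angles): joint-space move.
- command_gripper(opening): opening from 0.0 (shut) to 1.0 (fully open); the grip force is fixed at half the most; returns when the fingers have stopped.
- wait(seconds).
- inverse_kinematics(position, orientation): joint angles nearest the present ones, or None.
- read_camera(name): name is "scene" or "side" or "wrist"; returns the picture (480x640x3 uint8, red, green, blue); there is no depth.
- camera_info(name): a dict with "intrinsics" (3x3 intrinsics, pixels), "dist" ([k1, k2, p1, p2, k3] as OpenCV has them; the pictures are not rectified), "T" (4x4, takes a point from camera to world coordinates); the wrist camera has in their place "tool_from_camera" (4x4, takes a point from camera to tool coordinates, whose origin is the TCP and whose axes are the flange's). Camera axes: x right, y up, looking along -z (the intrinsics and any distortion apply to the point x, -y, -z); pixel columns grow to the right and rows downward; lengths in m; the calibration is good to about 2 mm. A picture is of the moment at which its call begins: read the wrist's pose just before it. camera_info takes no time and is no camera call.
A pose or a line that the arm cannot do raises MotionError and nothing moves.
- job_done(): hands the job in; it is judged then, once.
Readings, each from a call of its own:
- get_time(): time.
- get_joint_pos(): joint angles.
- get_qvel(): joint speeds.
- get_effort(): joint torques, N m.
- get_tcp_pos(): TCP position.
- get_ee_rot(): TCP orientation.
- get_ft_force(): force on the tool from outside, world axes, zero at the start.
- get_ft_torque(): the same for the moment, N m.
- get_grip_width(): opening from 0.0 (shut) to 1.0 (fully open).
- get_finger_force(): force on a finger pad.
Only numpy, scipy, OpenCV 4.12 (cv2) and the standard library are available. Lean on these libraries where they do the work, as an engineer would, in place of code of your own. Each camera call takes 0.05 s, during which the arm holds its last target. There are 200 camera calls.

TASK

Close the little bonding jig: of the two look-alike wooden covers, take the one that fits between the jig's rails by its handle, bring it between the rails, slide it along until it drops over the locating pin hidden beneath it, and press it down against the sprung cork pad until it lies flat on the jig. Finish while still gripping the handle and keeping the cover pressed down; do not let go. Leave the other cover and the loose things around the jig where they are.

Things in the scene. Friction and masses are not known exactly. Their poses are not given: they have to be found in the camera images.
- jig: fixed plywood base 160 x 111 mm (x, y), deck 24 mm above the table. Two aluminium rails run along its x, rising 22 mm above the deck; the gap between them is 75 mm, flaring to 83 mm over the top 8 mm; ends open. Turned by up to 0.4 rad. Origin: middle of the underside, z up. Its locating pin is described at jig_deck.
- jig_deck (a point): middle of the deck; axes as the jig's. A fixed steel pin, 10 mm thick, rounded tip, stands 14 mm above the deck on the centre line (y = 0), up to 24 mm either way from this point along x. It is set anew each time and not reported: find it by sight or feel.
- pad (a joint): downward travel of the sprung cork pad, m. A frame 100 x 66 mm with a 64 x 30 mm opening for the pin. At 0 it stands 5 mm above the deck and bears a cover's weight unmoved; it yields from about 6 N and is flush with the deck at 0.005 (about 10 N, cover's weight included). Springs back when released.
- cover_narrow: light wooden plate 110 x 70 x 18 mm (x, y, z), the one that fits between the rails. Dark handle block on top, 24 mm thick in x, 56 mm long in y, reaching 59 mm above the underside. Underside: blind hole in the middle, 13.5 mm wide (mouth flared by 2 mm), 14 mm deep. 0.17 to 0.35 kg. Same when turned half round. Origin: centre of underside. Starts flat on the table left or right of the jig.
- cover_narrow_grip (a point): where to grip the narrow cover: middle of its handle, 44 mm above the underside. Resting on the pin's tip the cover's underside is 14 mm above the deck, dropped over the pin onto the pad 5 mm, pressed home 0.
- cover_wide: light wooden plate 110 x 92 x 18 mm (x, y, z), too wide for the rails. Dark handle block on top, 24 mm thick in x, 56 mm long in y, reaching 59 mm above the underside. Underside: blind hole in the middle, 13.5 mm wide (mouth flared by 2 mm), 14 mm deep. 0.17 to 0.35 kg. Same when turned half round. Origin: centre of underside. Starts flat on the table left or right of the jig.
- glass_cutter: loose glass cutter, 14 x 137 x 14 mm, lying beyond the jig, to the left; bystander
- marker: loose marker pen, 14 x 132 x 14 mm, lying beyond the jig, to the right; bystander
- mug: loose mug, 82 mm wide, 91 mm tall, standing at the far left; bystander
Mind the look-alikes: they are no part of the job. What is shaped like the cover_narrow but turquoise is not meant.

How it is judged:
By the outcome, as a careful person would: the job done as asked, in the order asked, and still so for the second after the job is handed in, while the arm keeps its last pose, push and grip.
It also fails if it takes over 42 s, if anything falls off the work surface, if the arm or the gripper's body presses on something with over 40 N, if the wrist force passes 120 N, or if a joint passes its speed limit or range.

## Working session

There is one attempt and no reset: what is moved stays moved. The work goes in short steps, each a Python script; the robot and the scene stay as the last script left them, time stands still between calls to the robot, and variables do not carry over. Pictures are saved under pics/ and viewed, at most 10 in all, crops included, and the job is handed in when it is done.

```bash
mkdir -p pics; cat > h.py <<'E'
import numpy as np, cv2
from station import *
def save(name,fn):
    im=read_camera(name); cv2.imwrite('pics/'+fn,im[:,:,::-1]); return im
def ray(name,uv,T=None):
    c=camera_info(name); K=np.array(c['intrinsics'],float); d=np.array(c['dist'],float)
    if T is None: T=np.array(c['T'])
    p=cv2.undistortPoints(np.array(uv,float).reshape(-1,1,2),K,d).reshape(-1,2)
    r=np.c_[p[:,0],-p[:,1],-np.ones(len(p))]@T[:3,:3].T
    return T[:3,3],r
def at_z(name,uv,z,T=None):
    o,r=ray(name,uv,T); z=np.broadcast_to(z,len(r))
    return o+r*((z-o[2])/r[:,2])[:,None]
def proj(name,P,T=None):
    c=camera_info(name); K=np.array(c['intrinsics'],float); d=np.array(c['dist'],float)
    if T is None: T=np.array(c['T'])
    q=(np.array(P,float)-T[:3,3])@T[:3,:3]
    return cv2.projectPoints(q*[1,-1,-1],np.zeros(3),np.zeros(3),K,d)[0].reshape(-1,2)
def wristT():
    from scipy.spatial.transform import Rotation as R
    q=get_ee_rot(); T=np.eye(4); T[:3,:3]=R.from_quat([q[1],q[2],q[3],q[0]]).as_matrix(); T[:3,3]=get_tcp_pos()
    return T@np.array(camera_info('wrist')['tool_from_camera'])
E
python3 - <<'E'
from h import *
save('scene','s0.png');save('side','d0.png');print(wristT().round(3));save('wrist','w0.png')
for n in('scene','side'):print(camera_info(n)['T'])
print(get_ee_rot(),get_time(),get_grip_width())
E
```

```text
[[ 1.    -0.     0.001  0.626]
 [ 0.     0.971  0.241  0.064]
 [-0.001 -0.241  0.971  0.384]
 [ 0.     0.     0.     1.   ]]
[[ 0.72013357  0.39941438 -0.56734099 -0.24614764]
 [-0.69358754  0.43626215 -0.5732466  -0.6944166 ]
 [ 0.01854646  0.80631476  0.59119586  0.82504149]
 [ 0.          0.          0.          1.        ]]
[[-0.95496814  0.10487983 -0.27755373  0.16859016]
 [-0.29580003 -0.40966698  0.86294571  1.1819774 ]
 [-0.023199    0.90618607  0.42224237  0.63532523]
 [ 0.          0.          0.          1.        ]]
[-4.29707705e-04  7.07089523e-01  7.07123788e-01 -4.12852804e-04] 0.15 0.9984752051443111
```

View pics/s0.png

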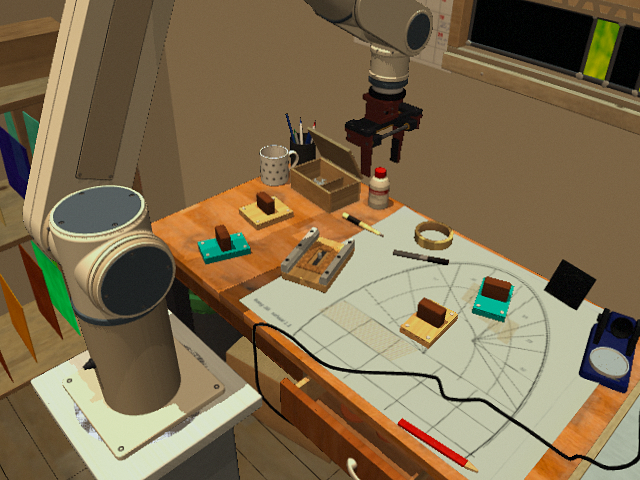

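View pics/w0.png

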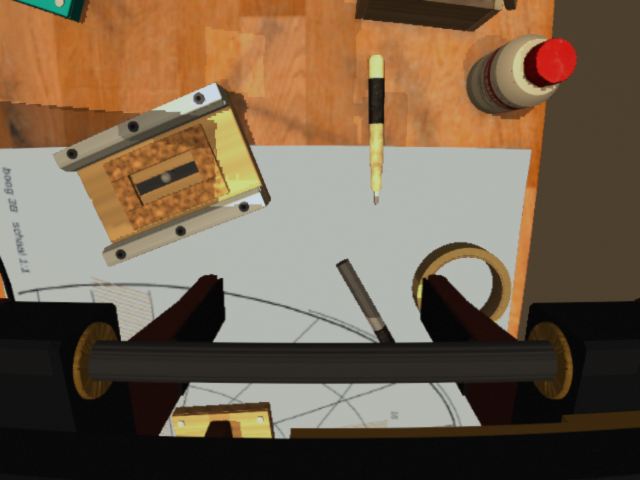

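The scene picture shows wooden covers at (265,208) and (430,320), and turquoise decoys at (223,245) and (492,297). The jig is at (318,258). In the wrist view the jig is at (165,175), with the pin near (166,178).

```bash
python3 - <<'E'
from h import *
s=cv2.imread('pics/s0.png');w=cv2.imread('pics/w0.png')
z=lambda im,x,y,W,H,k:cv2.resize(im[y:y+H,x:x+W],None,fx=k,fy=k,interpolation=cv2.INTER_CUBIC)
a=z(s,232,180,66,60,6) # 396x360
b=z(s,395,285,66,60,6)
cv2.imwrite('pics/c1.png',np.hstack([a,b]))
cv2.imwrite('pics/c2.png',z(w,45,75,232,195,3))
E
```

```text
(no output)
```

View pics/c1.png

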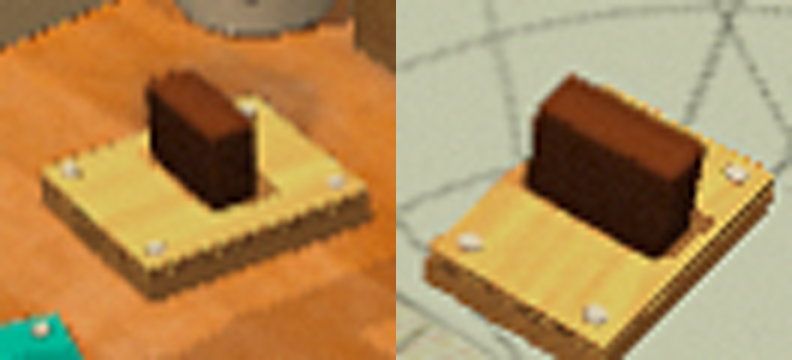

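View pics/c2.png

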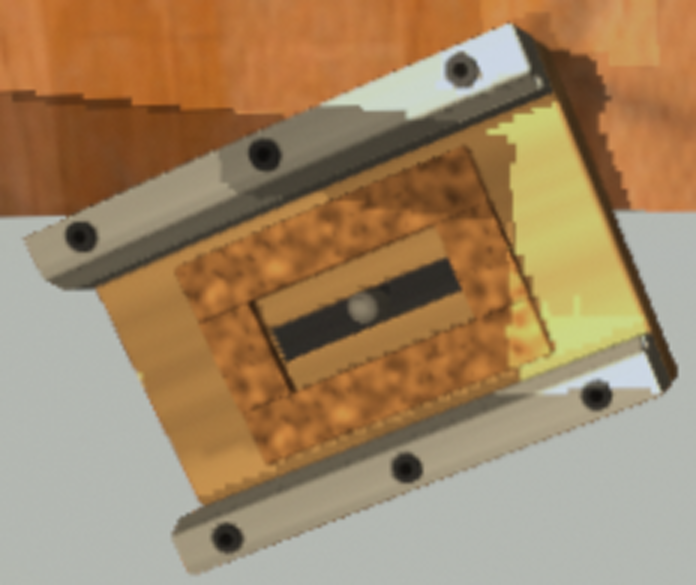

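```bash
python3 - <<'E'
from h import *
T=np.array(wristT())
for n,P in(('right',[(400.7,325.8),(430,343),(457.8,314.2)]),('left',[(239.2,210.8),(257.3,225.3),(293.3,213),(275.7,196.3)])):
    p=at_z('scene',P,.018);print(n,p.round(4).tolist(),np.linalg.norm(np.diff(p,axis=0),axis=1).round(4))
    e=p[2]-p[1] ;print('ctr',(p[0]+p[2])/2,'angs',[np.degrees(np.arctan2(*(p[i+1]-p[i])[[1,0]])).round(1) for i in range(len(p)-1)])
h=np.array([(571,75),(703,150),(537,120),(660,250)])
# handle top corners of right cover: left-far, right-near..., z=.059
hp=at_z('scene',[(395+(571-396)/6,285+75/6),(395+(703-396)/6,285+150/6),(395+(537-396)/6,285+118/6),(395+(690-396)/6,285+182/6)],.059);print('handle',hp.round(4).tolist(),hp.mean(0))
S=np.array([(80,236),(264,154),(460,70),(228,538),(406,467),(597,395)])/3+[45,75]
q=at_z('wrist',S,.046,T);print(q.round(4).tolist());c=q.mean(0)
d=(q[2]-q[0])+(q[5]-q[3]);a=np.arctan2(d[1],d[0]);print('jig',c,a)
pin=at_z('wrist',[(45+363/3,75+308/3)],.035,T)[0];v=pin-c
print('pin',pin,'local',v[0]*np.cos(a)+v[1]*np.sin(a),-v[0]*np.sin(a)+v[1]*np.cos(a))
print('slot ends',at_z('wrist',np.array([(281,345),(452,275),(270,390-0)])/3+[45,75],.024,T))
E
```

```text
right [[0.4516, -0.2267, 0.018], [0.4567, -0.2964, 0.018], [0.5643, -0.2863, 0.018]] [0.0699 0.1081]
ctr [ 0.50797183 -0.25650732  0.018     ] angs [np.float64(-85.8), np.float64(5.4)]
left [[0.4703, 0.3251, 0.018], [0.4633, 0.2424, 0.018], [0.5663, 0.2236, 0.018], [0.5856, 0.3158, 0.018]] [0.083  0.1047 0.0943]
ctr [0.51828221 0.27431359 0.018     ] angs [np.float64(-94.8), np.float64(-10.4), np.float64(78.2)]
handle [[0.5137, -0.2312, 0.059], [0.5162, -0.284, 0.059], [0.4883, -0.2367, 0.059], [0.5006, -0.2902, 0.059]] [ 0.5046822  -0.26054445  0.059     ]
[[0.4071, 0.0615, 0.046], [0.4652, 0.0832, 0.046], [0.5231, 0.1048, 0.046], [0.4416, -0.0295, 0.046], [0.4993, -0.0075, 0.046], [0.5576, 0.0139, 0.046]]
jig [0.48232729 0.0377475  0.046     ] 0.3578622218808444
pin [0.48602346 0.03874064 0.035     ] local 0.0038098764669188753 -0.00036443976634157867
slot ends [[0.45436849 0.02677293 0.024     ]
 [0.51018355 0.04767962 0.024     ]
 [0.4492865  0.01267671 0.024     ]]
```

Measured sizes: the right cover is 70 x 108 mm, so it is the narrow one, at (0.507,-0.258). The left one is about 92 mm wide. The jig is at (0.482,0.038) with yaw 0.358, and the pin is at about +4 mm local x. Next is a near look at the narrow cover.

```bash
cat >> h.py <<'E'
def quat(yaw):
    from scipy.spatial.transform import Rotation as R
    q=(R.from_euler('z',yaw)*R.from_quat([2**-.5,2**-.5,0,0])).as_quat(); return [q[3],q[0],q[1],q[2]]
E
python3 - <<'E'
from h import *
move_pose([.507,-.345,.22],quat(.085))
T=wristT();np.save('T1.npy',T);im=save('wrist','w1.png');print(get_time(),get_tcp_pos())
print(proj('wrist',[[.507,-.258,.059],[.507,-.258,.018]],T))
E
```

```text
1.5667 [ 0.50768729 -0.34406613  0.22008477]
[[329.27266874 117.58925339]
 [328.4003464  121.16200379]]
```

View pics/w1.png

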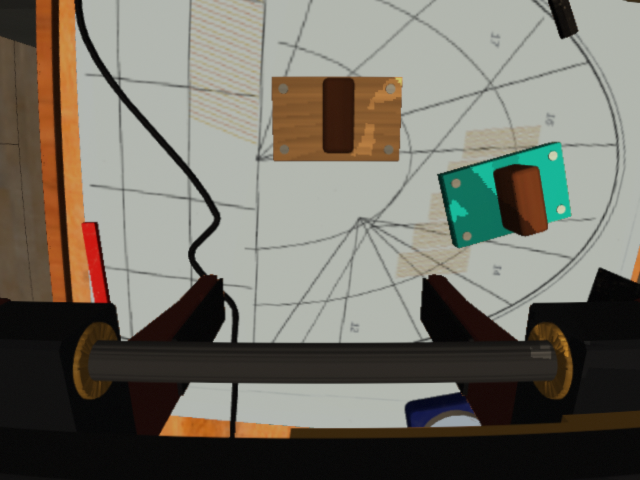

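```bash
python3 - <<'E'
from h import *
T=np.load('T1.npy')
p=at_z('wrist',[(283,89),(391,89),(284,149),(389,149)],.018,T);c=p.mean(0)
hd=at_z('wrist',[(338.5,116)],.059,T)[0]
d=p[1]-p[0]+p[3]-p[2];a=np.arctan2(d[1],d[0]);print(p.round(4).tolist(),c,hd,a)
x,y=(c[:2]+hd[:2])/2
move_pose([x,y,.12],quat(a)); movel([x,y,.044],v=.1)
print(get_tcp_pos(),get_ft_force())
command_gripper(0.0);print(get_grip_width()*88,get_finger_force(),get_time())
f0=get_ft_force();movel([x,y,.12],v=.15)
print(get_grip_width()*88,get_ft_force()-f0,get_ft_force(),get_time())
np.save('g.npy',[x,y,a])
E
```

```text
[[0.4667, -0.2351, 0.018], [0.5571, -0.2271, 0.018], [0.4709, -0.2844, 0.018], [0.5613, -0.2765, 0.018]] [ 0.51398295 -0.25576845  0.018     ] [ 0.51377191 -0.25625188  0.059     ] 0.08767372267264406
[ 0.51428501 -0.2562916   0.04444078] [ 0.09312591 -0.36499725 -0.15842625]
24.08124958636686 29.9998739361763 4.075
23.89349688950809 [ 2.9617024  -0.97689162 -2.5762055 ] [ 0.68379802 -1.27818854 -1.9222401 ] 4.7333
```

```bash
cat >> h.py <<'E'
J=np.array([.4823,.0377]);A=.3579;u=np.array([np.cos(A),np.sin(A)]);n=np.array([-u[1],u[0]])
def at(s,z,t=0.): return [*(J+s*u+t*n),z]
def st(m=''):
    p=get_tcp_pos();d=p[:2]-J;f=get_ft_force()
    print(m,'s %.4f t %.4f z %.4f'%(d@u,d@n,p[2]),'F',[round(float(x),1) for x in(f[:2]@u,f[:2]@n,f[2])],'M',np.round(get_ft_torque(),2),'t %.2f'%get_time())
E
python3 - <<'E'
from h import *
move_pose(at(-.014,.15),quat(A));st()
print(movel(at(-.014,.094),v=.08,until_force=6));st()
print(movel(at(-.014,.076),v=.03,until_force=4));st()
a=save('side','d2.png');b=save('wrist','w2.png')
px=proj('side',[at(0,.05)])[0].astype(int);print(px)
x,y=np.clip(px-[60,50],0,None)
c=cv2.resize(a[y:y+100,x:x+120],(480,400),interpolation=cv2.INTER_CUBIC)
cv2.imwrite('pics/c3.png',np.hstack([c,b[40:440,160:480]])[:,:,::-1])
E
```

```text
s -0.0138 t -0.0007 z 0.1498 F [-0.3, -0.8, -2.4] M [-0.02 -0.07 -0.01] t 5.87
False
 s -0.0138 t -0.0002 z 0.0942 F [0.6, -0.1, -1.8] M [ 0.02  0.01 -0.  ] t 6.72
True
 s -0.0137 t -0.0001 z 0.0814 F [-0.7, -0.8, 6.7] M [ 0.02  0.18 -0.01] t 7.18
[355 260]
```

View pics/c3.png

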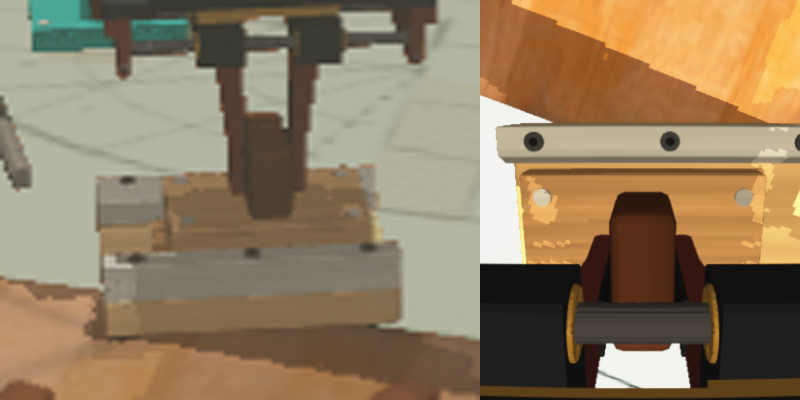

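The cover sits between the rails, level, resting on the pin tip (TCP z 0.081, expected 0.082). Now slide it toward the pin.

```bash
python3 - <<'E'
from h import *
z=get_tcp_pos()[2]
movel(at(-.004,z),v=.03);st()
for s in np.arange(-.003,.013,.001):
    movel(at(s,z),v=.02);st()
    if get_ft_force()[2]<1.5:break
E
```

```text
s -0.0056 t 0.0004 z 0.0814 F [-5.4, 0.8, 10.1] M [-0.15  1.    0.04] t 7.78
 s -0.0054 t 0.0005 z 0.0813 F [-7.6, 0.1, 11.7] M [-0.48  1.52  0.02] t 8.03
 s -0.0052 t 0.0006 z 0.0812 F [-10.9, -1.3, 14.6] M [-0.8   1.91 -0.04] t 8.28
 s -0.0039 t 0.0006 z 0.0811 F [-8.6, 0.1, 9.9] M [-0.45  1.54  0.04] t 8.53
 s 0.0001 t -0.0000 z 0.0812 F [1.1, -0.7, -2.0] M [ 0.   -0.04  0.01] t 8.78
```

```bash
python3 - <<'E'
from h import *
z=get_tcp_pos()[2]
for s in (.0015,.003):
    movel(at(s,z),v=.02);st()
print(movel(at(.003,.069),v=.02,until_force=5));st()
E
```

```text
s 0.0018 t -0.0000 z 0.0811 F [-0.7, 0.1, -1.7] M [-0.03  0.01  0.01] t 9.03
 s 0.0032 t -0.0000 z 0.0812 F [-0.1, 0.6, -1.6] M [ 0.01 -0.03 -0.02] t 9.28
True
 s 0.0031 t -0.0000 z 0.0716 F [-0.9, -0.3, 5.4] M [-0.07  0.08 -0.  ] t 9.77
```

Dropped over the pin onto the pad (z fell 9.8 mm). Press home.

```bash
python3 - <<'E'
from h import *
z=get_tcp_pos()[2]
while z>.061:
    z-=.0007; movel(at(.003,z),v=.01);st('%.4f'%z)
    if get_ft_force()[2]>22:break
wait(.7);st('end');print(get_grip_width()*88,get_finger_force())
a=save('side','d3.png');b=save('wrist','w3.png')
x,y=np.array([355,260])-[60,50]
c=cv2.resize(a[y:y+100,x:x+120],(480,400),interpolation=cv2.INTER_CUBIC)
cv2.imwrite('pics/c4.png',np.hstack([c,b[40:440,160:480]])[:,:,::-1])
E
```

```text
0.0709 s 0.0031 t -0.0000 z 0.0712 F [-1.3, -0.0, 5.7] M [-0.02  0.24  0.02] t 10.02
0.0702 s 0.0031 t -0.0000 z 0.0705 F [-1.3, 0.0, 5.9] M [-0.02  0.27 -0.01] t 10.27
0.0695 s 0.0031 t -0.0000 z 0.0699 F [-1.5, 0.4, 7.9] M [-0.04  0.26  0.  ] t 10.52
0.0688 s 0.0031 t -0.0000 z 0.0692 F [-0.4, -0.1, 7.7] M [0.02 0.34 0.03] t 10.77
0.0681 s 0.0031 t -0.0000 z 0.0686 F [-1.2, 0.7, 7.4] M [-0.04  0.4  -0.02] t 11.02
0.0674 s 0.0031 t -0.0000 z 0.0679 F [-2.0, 0.7, 8.6] M [-0.07  0.43 -0.02] t 11.27
0.0667 s 0.0031 t -0.0000 z 0.0679 F [-4.9, 1.1, 18.1] M [-0.07  0.77  0.04] t 11.52
0.0660 s 0.0031 t -0.0001 z 0.0678 F [-6.6, 2.6, 28.5] M [-0.1   1.16 -0.  ] t 11.77
end s 0.0031 t -0.0000 z 0.0678 F [-6.6, 1.9, 27.9] M [-0.03  1.13  0.05] t 12.47
24.09591241249623 30.006064474582672
```

View pics/c4.png

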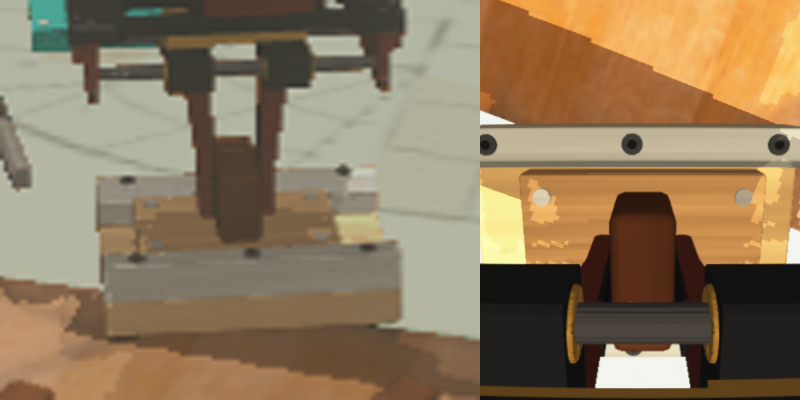

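```bash
python3 -c "
from h import *
print(job_done());st()"
```

```text
the job is handed in; nothing more can be done
None
the job is handed in; nothing more can be done
```

The narrow cover is between the rails, dropped over the pin and pressed down to a hard stop with about 28 N. I handed the job in at about 12.5 s with the handle still gripped; no verdict was returned.

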